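# Start the balcony drip watering

### The job

Start the drip watering with the closed fingers: press the blue key fully in, then the yellow key fully in, and only then press down the green-marked end of the pump switch's white rocker so that it tips fully over to on. Leave the red key alone. Only press: do not lift the controls or shove them out of place, leave the jar, flowerpots and bottle brush as they stand, and finish clear of everything.

Things in the scene. Friction and masses are not known exactly. Their poses are not given: they have to be found in the camera images.
- blue_station: The inlet-valve station: a loose black round puck, 96 mm across, 34 mm high, 0.5 kg, standing on the tiles, with a blue push key in its middle. Origin at the centre of its underside, z up.
- blue_top (a point): Centre of the flat round top of the blue key (40 mm across, upright axis). 50 mm above the tiles when the key is out, 42 mm when fully in; it moves with the key. A thin collar around the key is 37 mm above the tiles, the rest of the puck 34 mm.
- blue_key (a joint): Travel of the blue key in metres: 0 out, 0.008 fully in against its stop. It needs about 3 N downward, has no return spring and stays where it is left.
- yellow_station: The drip-line valve station: a loose black round puck, 96 mm across, 34 mm high, 0.5 kg, standing on the tiles, with a yellow push key in its middle. Origin at the centre of its underside, z up.
- yellow_top (a point): Centre of the flat round top of the yellow key (40 mm across, upright axis). 50 mm above the tiles when the key is out, 42 mm when fully in; it moves with the key. A thin collar around the key is 37 mm above the tiles, the rest of the puck 34 mm.
- yellow_key (a joint): Travel of the yellow key in metres: 0 out, 0.008 fully in against its stop. It needs about 3 N downward, has no return spring and stays where it is left.
- red_station: The drain-valve station: a loose black round puck, 96 mm across, 34 mm high, 0.5 kg, standing on the tiles, with a red push key in its middle. Origin at the centre of its underside, z up.
- red_top (a point): Centre of the flat round top of the red key (40 mm across, upright axis). 50 mm above the tiles when the key is out, 42 mm when fully in; it moves with the key. A thin collar around the key is 37 mm above the tiles, the rest of the puck 34 mm.
- red_key (a joint): Travel of the red key in metres: 0 out, 0.008 fully in against its stop. It needs about 3 N downward, has no return spring and stays where it is left.
- pump_switch: The pump switch: a loose grey box 110 x 80 mm, 36 mm high, 0.7 kg, standing on the tiles at any yaw, with a white rocker on top. Origin at the centre of its underside; its x axis points along the 110 mm side towards the rocker's ON end, z up.
- rocker_on_end (a point): Middle of the green bar on the top of the rocker's ON end, 30 mm from the hinge line along the switch's x axis; the place to press. The rocker is 80 mm long (along x), 44 mm wide, and see-saws about a line through its middle along the switch's y axis, 40 mm above the tiles. This point is about 50 mm above the tiles when off, about 41 mm when on.
- pump_rocker (a joint): Rocker angle in rad: 0 off (ON end raised), 0.3 fully on (ON end down against its stop). Pressing the ON end at the green bar takes about 2 to 4 N; it has no spring and stays where it is left.
- pot_a: A loose grey plastic flowerpot with a small succulent, 100 mm across the rim, about 98 mm high overall, 0.35 kg. Origin at the centre of its underside, z up. A bystander.
- pot_b: A loose grey plastic flowerpot with a small succulent, 100 mm across the rim, about 98 mm high overall, 0.35 kg. Origin at the centre of its underside, z up. A bystander.
- jar: A loose clear glass jar, 72 mm across, 95 mm high, 0.25 kg. Origin at the centre of its underside, z up. A bystander.
- brush: A loose steel bottle brush lying on the tiles between the robot and the controls, 250 mm long, 46 mm high. Origin under its middle; x along the brush towards the bristles. A bystander.
Not all that is in view belongs to the job. Leave any orange look-alike of the blue_station alone.

How it is judged (in metres and radians):
On the way, in this order (a step that is already met when the one before it is completed fails the run):
1. the blue key is pressed in (value of joint blue_key above 0.006 m), for 0.2 s.
2. then the yellow key is pressed in (value of joint yellow_key above 0.006 m), for 0.2 s.
3. then the rocker is tipped to on (value of joint pump_rocker above 0.22 rad), for 0.2 s.
At the end, for the whole second after the job is handed in: Blue and yellow keys are in by more than 6 of their 8 mm, the rocker is over by more than 0.22 of 0.3 rad, the red key is in by less than 3 mm, and all controls and bystanders rest within 30 mm of where they began, the controls, pots and jar upright within 0.2 rad (value of joint each of blue_key, yellow_key above 0.006 m and value of joint pump_rocker above 0.22 rad and value of joint red_key below 0.003 m and distance of each of blue_station, yellow_station, red_station, pump_switch, pot_a, pot_b, jar, brush from where it was at the start of the episode below 0.03 m and angle between each of blue_station, yellow_station, red_station, pump_switch, pot_a, pot_b, jar's own z axis and vertical below 0.2 rad and linear speed of each of blue_station, yellow_station, red_station, pump_switch, pot_a, pot_b, jar, brush below 0.02 m/s); the robot touches nothing.
It fails at once if the yellow key goes in (over 3 mm) before the blue key is in (value of joint yellow_key above 0.003 m and value of joint blue_key below 0.006 m).
It fails at once if the rocker is tipped (over 0.15 rad) before the blue and yellow keys are in (value of joint pump_rocker above 0.15 rad and value of joint any of yellow_key, blue_key below 0.006 m).
It fails at once if the red key is pressed (over 3 mm) (value of joint red_key above 0.003 m).
It fails at once if a control is lifted more than 10 mm, shoved or carried more than 30 mm, or tipped more than 0.2 rad (height (world z) of any of blue_station, yellow_station, red_station, pump_switch above 0.01 m or distance of any of blue_station, yellow_station, red_station, pump_switch from where it was at the start of the episode above 0.03 m or angle between any of blue_station, yellow_station, red_station, pump_switch's own z axis and vertical above 0.2 rad).
It fails at once if a pot, the jar or the brush is moved more than 30 mm, or a pot or the jar tipped more than 0.2 rad (distance of any of pot_a, pot_b, jar, brush from where it was at the start of the episode above 0.03 m or angle between any of pot_a, pot_b, jar's own z axis and vertical above 0.2 rad).
It also fails if it takes over 51 s, if anything falls off the work surface, if the arm or the gripper's body presses on something with over 40 N, if the wrist force passes 120 N, or if a joint passes its speed limit or range.

### The arm

A 6-joint arm with a two-finger parallel gripper is mounted at the origin on the work surface. World frame = base frame: x ahead of the robot, y to its left, z up, the work surface at z = 0. Lengths are in m, angles in degrees, forces in N, time in s.
With the tool pointing down it reaches from about 0.3 to 0.75 m from the base axis. Payload 8.5 kg.
Tool frame: the origin (TCP) lies at the very end of the fingers, on their centre line; the grasp point (between the pads) lies env.pinch_z behind it (env.pinch_z is the distance from the TCP to the grasp point, in m); z points along the fingers, y is the line along which they close (so a half turn about z gives the same grasp; the last joint's range is limited). The gripper opens to 85 mm and grips with 20 to 120 N. Pads are 22 mm wide; open, the fingers measure 114 mm over their backs; the gripper's body (76 mm by 85 mm) begins 54 mm behind the grasp point. The pads swing forward as they close: fully open they stand 13 mm farther back than shut.
Start: joints at [-87.451, 21.807, 74.336, -0, 83.858, -12.336], TCP at [0.141, -0.532, 0.231] pointing down, gripper open.
Joint ranges: [-178.18, 178.18], [-50.72, 133.34], [12.68, 142.11], [-81.47, 261.47], [9.98, 163.14], [-165.26, 165.26]. Speed limits (degrees/s): [136.94, 136.94, 180, 180, 180, 180].

### API

Orientations are given as a 3x3 rotation matrix whose columns are the frame's x, y, z axes.
In Python, from rig import telemetry, get_image, env gives the robot as it stands. The module is installed in compiled form; this text tells all that it offers.
- The arm moves only by the tool apply_moves, never from a script. Its argument "series" is a list of rows, each a list of 7 numbers: the shift along the tool's x, y, z in mm, then the turn, a rotation vector about the tool's x, y, z in degrees, then the opening, from 0 (shut) to 1 (fully open). A call has 1 to 12 rows; each row shifts and turns the commanded pose from where the row before left it, along the tool's axes as they then stand; what a row does not reach is not made up. A row lasts 1/8 s, in which the tool goes at most 62.5 mm and 10.7 degrees, less where a joint would pass 70% of its speed; a pose out of reach is approached as far as the arm can. A call with a gripper value outside its range is refused whole. The fingers move at their own pace and stop on an object; "grip_force" is the grip in N (left out, the last holds). Time passes only in rows, so rows that do not move let the fingers close. It gives the time, the measured TCP pose, the force, the opening and the grip force at its end, in the units of the state.
- telemetry.observe(): the state, without advancing time (a new reading comes with each control period).
- get_image(name): name is "scene" or "top" or "wrist"; returns a dict with "frame" (384x512x3 uint8, red, green, blue), "z_map" (384x512 float32, m along the optical axis (not along the pixel's ray), 0 where there is no reading), "vertical_fov" (degrees; the focal length in pixels is half the picture's height over the tangent of half this angle, whatever the lens; pixels are square), "cx", "cy" (the principal point, pixels), "dist" ([k1, k2, p1, p2, k3] as OpenCV has them; the pictures are not rectified), "eye" and "attitude" of the camera in the world; the wrist camera has in their place "mount" (4x4, takes a point from camera to tool coordinates, whose origin is the TCP and whose axes are the flange's). Camera axes: x right, y up, looking along -z (the intrinsics and any distortion apply to the point x, -y, -z); pixel columns grow to the right and rows downward; lengths in m; the calibration is good to about 2 mm. A picture is of the moment at which its call begins: read the wrist's pose just before it.
- env.close_job(): hands the job in; it is judged then, once.
The state is a dict: "time_s": time; "q": joint angles; "qvel": joint speeds; "joint_efforts": joint torques, N m; "position": TCP position; "tool_rot": TCP orientation; "ft_force": force on the tool from outside, world axes, zero at the start; "wrist_torque": the same for the moment, N m; "grip_width": finger opening in m; "gripper_force": force on a finger pad.
Only numpy, scipy, OpenCV 4.12 (cv2) and the standard library are available. Lean on these libraries where they do the work, as an engineer would, in place of code of your own. Each camera call takes 0.05 s, during which the arm holds its last target. There are 200 camera calls.

## Working session

There is one attempt and no reset: what is moved stays moved. The work goes in short steps, Python scripts to look and compute and a tool call to move; the robot and the scene stay as the last step left them, time stands still between calls to the robot, and variables do not carry over. Pictures are saved under pics/ and viewed, at most 10 in all, crops included, and the job is handed in when it is done.

Besides the shell and the picture viewer there is one more tool, called after "Emit:" as name(argument=value, ...), one argument or row to a line, values as JSON. apply_moves: Moves the arm, as the interface text tells. Its arguments: {"type":"object","properties":{"series":{"type":"array"},"grip_force":{"type":"number"}},"required":["series"]}

```bash
mkdir -p pics; cat > h.py <<'E'
import numpy as np, cv2
from rig import telemetry, get_image, env
def K(im):
    h=im["frame"].shape[0]; f=h/2/np.tan(np.radians(im["vertical_fov"])/2)
    return np.array([[f,0,im["cx"]],[0,f,im["cy"]],[0,0,1.]])
def rays(im,uv,st=None):
    p=cv2.undistortPoints(np.array(uv,float).reshape(-1,1,2),K(im),np.array(im["dist"],float)).reshape(-1,2)
    d=np.c_[p[:,0],-p[:,1],-np.ones(len(p))]
    if "eye" in im: R=np.array(im["attitude"]);e=np.array(im["eye"])
    else:
        M=np.array(im["mount"]);T=np.array(st["tool_rot"])
        R=T@M[:3,:3]; e=T@M[:3,3]+np.array(st["position"])
    return e,d@R.T
def onplane(im,uv,z,st=None):
    e,d=rays(im,uv,st); return e+d*((z-e[2])/d[:,2])[:,None]
def blobs(im,amin=25):
    hsv=cv2.cvtColor(im["frame"],cv2.COLOR_RGB2HSV); out=[]
    for n,a,b in [("red",0,6),("red2",172,180),("orange",7,18),("yellow",20,34),("green",40,85),("blue",95,130)]:
        m=cv2.inRange(hsv,(a,110,60),(b,255,255))
        k,l,s,c=cv2.connectedComponentsWithStats(m)
        out+=[(n,c[i].round(1),s[i,4],s[i,2:4]) for i in range(1,k) if s[i,4]>=amin]
    return out
E
python3 - <<'E'
from h import *
s=telemetry.observe(); print({k:np.round(s[k],3) for k in s}, env.pinch_z)
for n in("top","scene","wrist"):
    im=get_image(n); cv2.imwrite(f"pics/{n}.png",im["frame"][:,:,::-1])
    print(n,im.get("eye"),im["vertical_fov"],im["dist"])
    for c,p,a,w in blobs(im): print(c,p,a,w,onplane(im,[p],.05,s).round(3))
E
```

```text
{'time_s': np.float64(0.0), 'q': array([-87.451,  21.841,  74.385,   0.   ,  83.858, -12.336]), 'qvel': array([-0.058, -0.009, -0.119, -0.027,  0.02 , -0.003]), 'joint_efforts': array([ 0.0000e+00, -4.4847e+01, -2.3128e+01, -0.0000e+00,  5.0000e-03,
       -0.0000e+00]), 'position': array([ 0.141, -0.531,  0.231]), 'tool_rot': array([[ 0.966,  0.257, -0.   ],
       [ 0.257, -0.966,  0.001],
       [ 0.   , -0.001, -1.   ]]), 'ft_force': array([ 0.147, -0.049,  0.075]), 'wrist_torque': array([-0.018,  0.017,  0.007]), 'gripper_force': np.float64(0.0), 'grip_width': np.float64(0.086)} 0.0187
top [ 0.5071371  -0.05416204  1.13856167] 55.54869576280902 [-0.11545443  0.          0.          0.          0.        ]
red [132.4 203.5] 116 [12 12] [[0.534 0.325 0.05 ]]
orange [497.2 181.1] 140 [29 56] [[ 0.613 -0.812  0.05 ]]
orange [468. 208.] 5322 [ 91 118] [[ 0.528 -0.708  0.05 ]]
orange [381.5 202.3] 501 [31 31] [[ 0.544 -0.429  0.05 ]]
orange [370.7 245.8] 522 [32 31] [[ 0.413 -0.395  0.05 ]]
orange [330.7 257.2] 486 [31 32] [[ 0.38  -0.274  0.05 ]]
orange [489.2 302.6] 803 [52 68] [[ 0
[... 1411 characters left out ...]

green [71.6 84.4] 37 [ 5 13] [[-0.002 -1.196  0.05 ]]
green [117.4  89.3] 47 [ 6 14] [[-0.023 -0.939  0.05 ]]
green [240.7 234.8] 80 [24 11] [[ 0.703 -0.028  0.05 ]]
blue [166.8 152.5] 71 [11  8] [[ 0.422 -0.399  0.05 ]]
blue [206.1 154.6] 71 [11  8] [[ 0.387 -0.274  0.05 ]]
blue [133.2 170.7] 87 [12  9] [[ 0.557 -0.432  0.05 ]]
blue [175.6 178.6] 110 [14 10] [[ 0.548 -0.292  0.05 ]]
blue [499.8 254. ] 429 [27 48] [[0.55  0.544 0.05 ]]
blue [505.8 317.3] 225 [16 25] [[0.737 0.523 0.05 ]]
wrist None 66.6659680117049 [-0.03512288  0.          0.          0.          0.        ]
orange [471.3 203.9] 2551 [ 82 182] [[ 0.167 -0.789  0.05 ]]
green [506.9 186.8] 29 [10  5] [[ 0.198 -0.821  0.05 ]]
```

View pics/top.png

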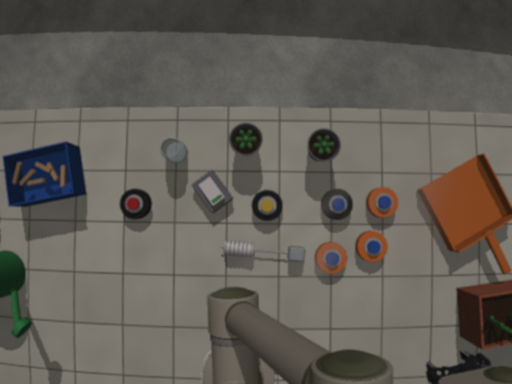

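View pics/scene.png

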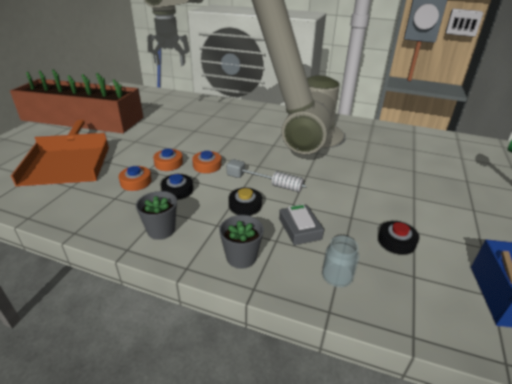

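Emit:
apply_moves(
  series=[
    [30, -8, 0, 0, 0, 0, 0],
    [45, -13, 0, 0, 0, 0, 0],
    [45, -13, 0, 0, 0, 0, 0],
    [45, -13, 0, 0, 0, 0, 0],
    [45, -13, 0, 0, 0, 0, 0],
    [45, -13, 0, 0, 0, 0, 0],
    [45, -13, 0, 0, 0, 0, 0],
    [45, -13, 0, 0, 0, 0, 0],
    [45, -13, 0, 0, 0, 0, 0],
    [35, -8, 0, 0, 0, 0, 0],
    [22, -5, 0, 0, 0, 0, 0],
    [0, 0, 0, 0, 0, 0, 0],
  ],
)

```text
time_s: 1.65
position: [0.5419, -0.295, 0.2307]
tool_rot: [[0.966, 0.259, -0.001], [0.259, -0.966, 0.001], [-0.001, -0.001, -1.0]]
ft_force: [0.1, 0.3, -0.0]
grip_width: 0.0001
gripper_force: 0.0
```

```bash
cat > look.py <<'E'
from h import *
import sys
s=telemetry.observe(); print(s["time_s"],s["position"].round(4),s["tool_rot"].round(3).tolist(),s["grip_width"],s["ft_force"].round(2))
im=get_image("wrist"); cv2.imwrite(f"pics/{sys.argv[1]}.png",im["frame"][:,:,::-1])
print(np.round(im["mount"],3).tolist())
e,d=rays(im,[[0,0]],s)
for c,p,a,w in blobs(im,60):
    q=onplane(im,[p],.05,s)[0]; v=im["z_map"][int(p[1]),int(p[0])]
    print(c,p,a,w,q.round(4),"z from depth",(-v*(( s["tool_rot"]@np.array(im["mount"])[:3,2])[2])+e[2]).round(3), "local",(s["tool_rot"].T@(q-s["position"])*1000).round(1))
E
python3 look.py w1
```

```text
1.65 [ 0.5419 -0.295   0.2307] [[0.966, 0.259, -0.001], [0.259, -0.966, 0.001], [-0.001, -0.001, -1.0]] 0.00011764366107219561 [ 0.08  0.34 -0.01]
[[-0.0, 0.95, 0.311, 0.08], [1.0, 0.0, 0.0, 0.001], [0.0, 0.311, -0.95, -0.142], [0.0, 0.0, 0.0, 1.0]]
orange [368.7 186.5] 3318 [80 77] [ 0.5564 -0.4238  0.05  ] z from depth 0.051 local [-19.3 128.3 180.6]
orange [487.1 251.2] 7970 [ 52 172] [ 0.5154 -0.6047  0.05  ] z from depth -0.021 local [-105.7  292.4  180.5]
orange [208. 255.] 1274 [56 44] [ 0.4199 -0.2622  0.05  ] z from depth 0.008 local [-109.3  -63.1  180.8]
orange [316.  256.2] 1619 [62 49] [ 0.4533 -0.3938  0.05  ] z from depth 0.006 local [-111.    72.6  180.7]
orange [503.7 378. ] 150 [18 11] [ 0.3216 -0.7481  0.05  ] z from depth -0.089 local [-330.   380.8  180.5]
yellow [ 73.4 126.8] 1137 [40 36] [ 0.537  -0.0854  0.05  ] z from depth 0.071 local [  49.6 -203.6  180.8]
green [238.1   2.2] 84 [18  7] [ 0.6991 -0.2326  0.05  ] z from depth 0.142 local [168.1 -19.4 180.6]
green [264.1   4.7] 151 [17 12] [ 0.7035 -0.2576  0.05  ] z from depth 0.139 local [165.9   5.9 180.6]
blue [260.  170.7] 898 [33 34] [ 0.5418 -0.297   0.05  ] z from depth 0.056 local [ -0.5   2.1 180.7]
blue [376.9 195. ] 870 [35 33] [ 0.5491 -0.4371  0.05  ] z from depth 0.048 local [-29.7 139.3 180.6]
blue [213.4 277.3] 363 [27 20] [ 0.3895 -0.2756  0.05  ] z from depth 0.015 local [-142.1  -58.   180.8]
blue [312.  276.8] 379 [28 20] [ 0.4232 -0.3985  0.05  ] z from depth 0.016 local [-141.3   69.4  180.7]
```

Emit:
apply_moves(
  series=[
    [0, 2, 30, 0, 0, 0, 0],
    [0, 0, 45, 0, 0, 0, 0],
    [0, 0, 45, 0, 0, 0, 0],
    [0, 0, 35, 0, 0, 0, 0],
    [0, 0, 15, 0, 0, 0, 0],
    [0, 0, 6, 0, 0, 0, 0],
    [0, 0, 3, 0, 0, 0, 0],
    [0, 0, 3, 0, 0, 0, 0],
    [0, 0, 2, 0, 0, 0, 0],
    [0, 0, 2, 0, 0, 0, 0],
    [0, 0, 1.5, 0, 0, 0, 0],
    [0, 0, 0, 0, 0, 0, 0],
  ],
)

```text
time_s: 3.2
position: [0.542, -0.298, 0.0439]
tool_rot: [[0.966, 0.257, 0.001], [0.257, -0.966, -0.001], [0.001, 0.001, -1.0]]
ft_force: [1.4, -1.8, 1.7]
grip_width: -0.0
gripper_force: 1.1
```

Emit:
apply_moves(
  series=[
    [0, 0, 1, 0, 0, 0, 0],
    [0, 0, 1, 0, 0, 0, 0],
    [0, 0, 1, 0, 0, 0, 0],
    [0, 0, 0, 0, 0, 0, 0],
    [0, 0, 0, 0, 0, 0, 0],
    [0, 0, 0, 0, 0, 0, 0],
  ],
)

```text
time_s: 3.95
position: [0.542, -0.298, 0.0413]
tool_rot: [[0.966, 0.257, 0.001], [0.257, -0.966, -0.001], [0.001, 0.001, -1.0]]
ft_force: [1.8, -1.9, 5.0]
grip_width: 0.0003
gripper_force: 2.9
```

Emit:
apply_moves(
  series=[
    [0, 0, 1, 0, 0, 0, 0],
    [0, 0, 1, 0, 0, 0, 0],
    [0, 0, 0, 0, 0, 0, 0],
    [0, 0, 0, 0, 0, 0, 0],
  ],
)

```text
time_s: 4.45
position: [0.542, -0.2981, 0.0402]
tool_rot: [[0.966, 0.257, 0.001], [0.257, -0.966, -0.001], [0.001, 0.002, -1.0]]
ft_force: [-1.0, -0.0, 12.7]
grip_width: -0.0001
gripper_force: 6.5
```

Emit:
apply_moves(
  series=[
    [0, 0, -10, 0, 0, 0, 0],
    [0, 0, -40, 0, 0, 0, 0],
    [0, 0, -50, 0, 0, 0, 0],
    [0, 0, -50, 0, 0, 0, 0],
    [10, -40, -30, 0, 0, 0, 0],
    [10, -42, 0, 0, 0, 0, 0],
    [10, -42, 0, 0, 0, 0, 0],
    [10, -42, 0, 0, 0, 0, 0],
    [10, -41, 0, 0, 0, 0, 0],
    [0, 0, 0, 0, 0, 0, 0],
    [0, 0, 0, 0, 0, 0, 0],
  ],
)

```text
time_s: 5.82
position: [0.5366, -0.0852, 0.2186]
tool_rot: [[0.966, 0.257, -0.001], [0.257, -0.966, 0.0], [-0.001, -0.0, -1.0]]
ft_force: [0.2, -0.1, 0.5]
grip_width: -0.0
gripper_force: 0.0
```

```bash
python3 look.py w2
```

```text
5.825 [ 0.5366 -0.0852  0.2186] [[0.966, 0.257, -0.001], [0.257, -0.966, 0.0], [-0.001, -0.0, -1.0]] -1.6400661368642762e-05 [ 0.2  -0.06  0.45]
[[-0.0, 0.95, 0.311, 0.08], [1.0, 0.0, 0.0, 0.001], [0.0, 0.311, -0.95, -0.142], [0.0, 0.0, 0.0, 1.0]]
orange [496.9 226.2] 1791 [35 72] [ 0.5468 -0.3776  0.05  ] z from depth 0.018 local [-65.2 285.2 168.5]
orange [447.4 298.8] 2692 [76 67] [ 0.4369 -0.3664  0.05  ] z from depth -0.012 local [-168.5  246.2  168.6]
orange [370.8 288.7] 1255 [61 44] [ 0.427  -0.2621  0.05  ] z from depth -0.007 local [-151.3  142.8  168.7]
orange [349.2 330. ] 188 [23 20] [ 0.3579 -0.259   0.05  ] z from depth -0.027 local [-217.3  122.1  168.7]
yellow [255.5 171.8] 984 [34 36] [ 0.5369 -0.082   0.05  ] z from depth 0.055 local [  1.2  -2.9 168.6]
green [489.5  28.8] 1067 [55 47] [ 0.735  -0.2659  0.05  ] z from depth 0.125 local [145.4 225.6 168.4]
green [470.6  56.6] 281 [19 23] [ 0.7066 -0.2588  0.05  ] z from depth 0.125 local [119.8 211.5 168.4]
green [491.8  62.3] 263 [20 23] [ 0.708  -0.2824  0.05  ] z from depth 0.123 local [115.  234.7 168.4]
green [120.2 121.8] 293 [31 21] [0.5529 0.0688 0.05  ] z from depth 0.074 local [  55.4 -144.6  168.6]
blue [429.6 211.6] 758 [32 30] [ 0.5431 -0.2891  0.05  ] z from depth 0.035 local [-46.  198.7 168.5]
blue [461.5 315.4] 637 [31 28] [ 0.417  -0.3982  0.05  ] z from depth -0.002 local [-195.9  271.7  168.6]
```

View pics/w2.png

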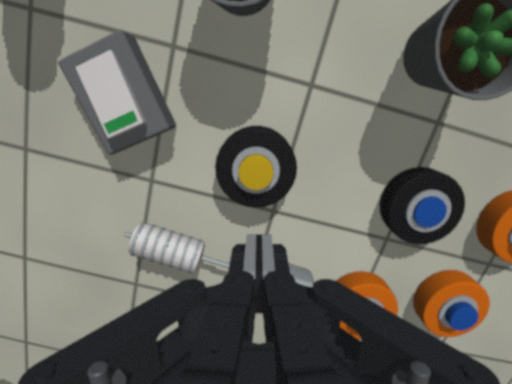

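Emit:
apply_moves(
  series=[
    [1, -3, 30, 0, 0, 0, 0],
    [0, 0, 45, 0, 0, 0, 0],
    [0, 0, 45, 0, 0, 0, 0],
    [0, 0, 30, 0, 0, 0, 0],
    [0, 0, 12, 0, 0, 0, 0],
    [0, 0, 4, 0, 0, 0, 0],
    [0, 0, 3, 0, 0, 0, 0],
    [0, 0, 3, 0, 0, 0, 0],
    [0, 0, 2, 0, 0, 0, 0],
    [0, 0, 2, 0, 0, 0, 0],
    [0, 0, 1.5, 0, 0, 0, 0],
    [0, 0, 0, 0, 0, 0, 0],
  ],
)

```text
time_s: 7.38
position: [0.5375, -0.082, 0.0415]
tool_rot: [[0.966, 0.257, 0.001], [0.257, -0.966, -0.0], [0.001, 0.001, -1.0]]
ft_force: [1.0, -2.5, 3.7]
grip_width: -0.0
gripper_force: 1.8
```

Emit:
apply_moves(
  series=[
    [0, 0, 1, 0, 0, 0, 0],
    [0, 0, 1, 0, 0, 0, 0],
    [0, 0, 0, 0, 0, 0, 0],
    [0, 0, 0, 0, 0, 0, 0],
    [0, 0, 0, 0, 0, 0, 0],
  ],
)

```text
time_s: 8.0
position: [0.5375, -0.082, 0.0403]
tool_rot: [[0.966, 0.257, 0.002], [0.257, -0.966, -0.001], [0.001, 0.001, -1.0]]
ft_force: [-0.6, -0.2, 11.5]
grip_width: 0.0
gripper_force: 5.8
```

Emit:
apply_moves(
  series=[
    [0, 0, -10, 0, 0, 0, 0],
    [0, 0, -40, 0, 0, 0, 0],
    [0, 0, -50, 0, 0, 0, 0],
    [0, 0, -50, 0, 0, 0, 0],
    [13, -35, -30, 0, 0, 0, 0],
    [14, -36, 0, 0, 0, 0, 0],
    [14, -36, 0, 0, 0, 0, 0],
    [13, -35, 0, 0, 0, 0, 0],
    [0, 0, 0, 0, 0, 0, 0],
    [0, 0, 0, 0, 0, 0, 0],
  ],
)

```text
time_s: 9.25
position: [0.5524, 0.069, 0.2191]
tool_rot: [[0.966, 0.257, -0.001], [0.257, -0.966, -0.0], [-0.001, -0.0, -1.0]]
ft_force: [0.4, -0.7, 0.1]
grip_width: -0.0001
gripper_force: 0.0
```

```bash
python3 look.py w3
```

```text
9.25 [0.5524 0.069  0.2191] [[0.966, 0.257, -0.001], [0.257, -0.966, -0.0], [-0.001, -0.0, -1.0]] -8.615421402324032e-05 [ 0.38 -0.74  0.14]
[[-0.0, 0.95, 0.311, 0.08], [1.0, 0.0, 0.0, 0.001], [0.0, 0.311, -0.95, -0.142], [0.0, 0.0, 0.0, 1.0]]
red [ 25.4 126.7] 1132 [43 37] [0.5378 0.3231 0.05  ] z from depth 0.071 local [  51.5 -249.2  169.1]
orange [453.2 321.4] 1827 [72 55] [ 0.4205 -0.2382  0.05  ] z from depth -0.024 local [-206.2  263.   169.2]
orange [505.1 329. ] 500 [16 47] [ 0.4255 -0.3178  0.05  ] z from depth -0.046 local [-221.8  341.3  169.2]
yellow [376.4 214.9] 781 [32 31] [ 0.5388 -0.0762  0.05  ] z from depth 0.032 local [-50.2 136.9 169.1]
green [389.    7.6] 256 [25 19] [ 0.74   -0.0092  0.05  ] z from depth 0.138 local [161.4 123.9 168.8]
green [422.3  14.2] 587 [41 29] [ 0.7436 -0.0423  0.05  ] z from depth 0.141 local [156.4 156.8 168.8]
green [391.7  32. ] 284 [20 22] [ 0.721  -0.0196  0.05  ] z from depth 0.133 local [140.4 129.  168.9]
green [413.9  38.7] 267 [17 24] [ 0.7214 -0.0429  0.05  ] z from depth 0.129 local [134.8 151.7 168.9]
green [258.6 172.4] 258 [30 18] [0.5527 0.0687 0.05  ] z from depth 0.057 local [  0.4   0.5 169.1]
blue [463.1 344. ] 431 [29 23] [ 0.3877 -0.2715  0.05  ] z from depth -0.017 local [-246.4  286.7  169.3]
```

View pics/w3.png

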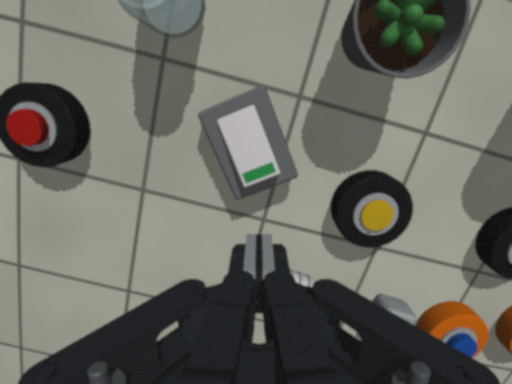

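Emit:
apply_moves(
  series=[
    [0, 0, 30, 0, 0, 0, 0],
    [0, 0, 45, 0, 0, 0, 0],
    [0, 0, 45, 0, 0, 0, 0],
    [0, 0, 30, 0, 0, 0, 0],
    [0, 0, 12, 0, 0, 0, 0],
    [0, 0, 4, 0, 0, 0, 0],
    [0, 0, 3, 0, 0, 0, 0],
    [0, 0, 2, 0, 0, 0, 0],
    [0, 0, 2, 0, 0, 0, 0],
    [0, 0, 2, 0, 0, 0, 0],
    [0, 0, 1.5, 0, 0, 0, 0],
    [0, 0, 0, 0, 0, 0, 0],
  ],
)

```text
time_s: 10.8
position: [0.5526, 0.0692, 0.0428]
tool_rot: [[0.966, 0.257, -0.0], [0.257, -0.966, -0.0], [-0.0, 0.0, -1.0]]
ft_force: [-1.9, -3.1, 2.8]
grip_width: 0.0001
gripper_force: 1.9
```

Emit:
apply_moves(
  series=[
    [0, 0, 1, 0, 0, 0, 0],
    [0, 0, 0, 0, 0, 0, 0],
    [0, 0, 0, 0, 0, 0, 0],
    [0, 0, 0, 0, 0, 0, 0],
  ],
)

```text
time_s: 11.3
position: [0.5527, 0.0692, 0.0425]
tool_rot: [[0.966, 0.257, 0.0], [0.257, -0.966, -0.0], [0.0, 0.0, -1.0]]
ft_force: [-4.8, -3.2, 9.3]
grip_width: -0.0002
gripper_force: 5.4
```

Emit:
apply_moves(
  series=[
    [0, 0, 1, 0, 0, 0, 0],
    [0, 0, 0, 0, 0, 0, 0],
    [0, 0, 0, 0, 0, 0, 0],
    [0, 0, 0, 0, 0, 0, 0],
  ],
)

```text
time_s: 11.8
position: [0.5527, 0.0692, 0.0422]
tool_rot: [[0.966, 0.257, 0.001], [0.257, -0.966, -0.001], [0.001, 0.001, -1.0]]
ft_force: [-7.2, -3.4, 17.3]
grip_width: 0.0003
gripper_force: 9.1
```

Emit:
apply_moves(
  series=[
    [0, 0, -5, 0, 0, 0, 0],
    [0, 0, -20, 0, 0, 0, 0],
    [0, 0, -50, 0, 0, 0, 0],
    [0, 0, -50, 0, 0, 0, 0],
    [-20, 0, -50, 0, 0, 0, 0],
    [-40, 0, 0, 0, 0, 0, 0],
    [-30, 0, 0, 0, 0, 0, 0],
    [0, 0, 0, 0, 0, 0, 0],
    [0, 0, 0, 0, 0, 0, 0],
  ],
)

```text
time_s: 12.92
position: [0.4666, 0.0464, 0.2159]
tool_rot: [[0.966, 0.257, 0.001], [0.257, -0.966, 0.0], [0.001, -0.0, -1.0]]
ft_force: [1.7, -0.1, 0.3]
grip_width: 0.0
gripper_force: 0.0
```

```bash
python3 look.py w4; python3 - <<'E'
from h import *
im=get_image("top"); cv2.imwrite("pics/t2.png",cv2.resize(im["frame"][120:280,100:420,::-1],None,fx=2.4,fy=2.4))
for c,p,a,w in blobs(im): print(c,p,a)
E
```

```text
12.925 [0.4666 0.0464 0.2159] [[0.966, 0.257, 0.001], [0.257, -0.966, 0.0], [0.001, -0.0, -1.0]] 9.514525411051474e-06 [ 1.67 -0.11  0.29]
[[-0.0, 0.95, 0.311, 0.08], [1.0, 0.0, 0.0, 0.001], [0.0, 0.311, -0.95, -0.142], [0.0, 0.0, 0.0, 1.0]]
red [10.5 37.9] 827 [29 42] [0.5375 0.316  0.05  ] z from depth 0.096 local [ 137.6 -242.4  166. ]
orange [463.2 281.2] 2926 [80 69] [ 0.3981 -0.2395  0.05  ] z from depth -0.002 local [-139.7  258.7  165.7]
yellow [387.6 141.5] 993 [36 36] [ 0.5358 -0.077   0.05  ] z from depth 0.058 local [ 35.1 137.  165.9]
green [259.5  89.1] 319 [33 21] [0.5512 0.0675 0.05  ] z from depth 0.075 local [ 87.1   1.4 166. ]
blue [479.1 296.9] 679 [32 29] [ 0.3815 -0.272   0.05  ] z from depth 0.007 local [-164.2  285.9  165.7]
red [132.4 203.4] 118
orange [497.  180.7] 145
orange [468. 208.] 5324
orange [381.5 202.2] 502
orange [370.7 245.8] 520
orange [330.8 257.2] 487
orange [489.2 302.7] 808
yellow [266.7 204.9] 119
green [  7.1 256.3] 137
green [ 16.8 315. ] 330
green [505.8 327.5] 30
blue [ 46.5 178.1] 1576
blue [384.6 201.7] 111
blue [338.2 204.4] 84
blue [373.7 246.7] 118
```

View pics/w4.png

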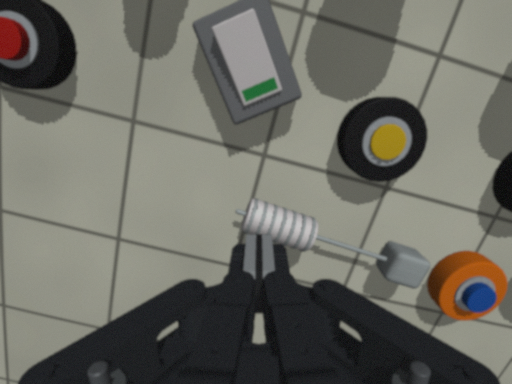

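```bash
python3 - <<'E'
from h import *
def hts(n,pts):
    s=telemetry.observe(); im=get_image(n)
    for u,v in pts:
        e,d=rays(im,[[u,v]],s); z=np.median(im["z_map"][v-2:v+3,u-2:u+3]); print(n,(u,v),(e+d[0]*z).round(4))
hts("wrist",[(387,141),(260,89),(236,30),(11,38),(250,150),(479,297)])
hts("top",[(338,204),(267,205),(132,203),(384,202)])
E
```

```text
wrist (387, 141) [ 0.5358 -0.0802  0.041 ]
wrist (260, 89) [0.5515 0.067  0.0416]
wrist (236, 30) [0.597  0.1027 0.0501]
wrist (11, 38) [0.5373 0.3159 0.0492]
wrist (250, 150) [ 0.4803  0.0606 -0.0006]
wrist (479, 297) [ 0.3809 -0.2729  0.0491]
top (338, 204) [ 0.5385 -0.2974  0.042 ]
top (267, 205) [ 0.5337 -0.0828  0.0427]
top (132, 203) [0.5351 0.3262 0.0508]
top (384, 202) [ 0.5452 -0.4368  0.0498]
```

Depth readings put blue and yellow at about 42 mm (in), the green end at about 41 mm (on), and red at about 50 mm (out).

```bash
python3 -c "
from rig import env; print(env.close_job())"
```

```text
the job is handed in; nothing more can be done
None
```

I pressed the blue key fully in, then the yellow key, then tipped the pump rocker to on, left the red key out, and handed the job in with the arm clear; the hand-in gave no verdict.

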